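# Raise the counterweighted barrier arm and push the screw tray into its dock

### The job

The counterweighted arm of the screw-tray dock is down and its leg bars the lane. With the fingertips push the arm up past its balance point, so that it stays raised against its backstop by itself, then push the small screw tray along the lane until it is fully home against the end stop. Nothing is picked up: keep the tray flat in its lane and leave the other things on the bench where they are.

Things in the scene. Friction and masses are not known exactly. Their poses are not given: they have to be found in the camera images.
- dock: Screw-tray dock, fixed to the bench: plywood base 360 x 110 x 8 mm. Origin: centre of the underside, on the bench top; x along the base to its hinge end, z up. x points to the robot's left (world +y, give or take 0.2 rad). The lane runs along the x axis, floor at z = 8 mm, between two aluminium rails (inner faces y = +-28 mm, x -180 to 45 mm, tops z = 16 mm), open at its -x end.
- stop_face (a point): Foot of the end stop's face, on the lane's floor in mid-lane, at x = 45 mm in the dock's frame. The stop is a block 72 mm wide, its top 40 mm over the bench.
- hinge (a point): Hinge axis of the barrier arm, at x = 105 mm in the dock's frame, 80 mm over the bench; the axis runs along the dock's y. Two grey cheek plates carry it (dock x 86 to 148 mm, outer faces y = +-35 mm, tops 133 mm over the bench) and a rubber backstop pin.
- holddown (a joint): Barrier arm's angle q, rad: 0 down, 1.48 on the backstop. From the hinge the beam (18 x 16 mm) points to the dock's -x, sloping up at 0.52 + q rad: 30 degrees up when down, 25 beyond upright when raised. A level push toward dock +x on any part higher than the hinge raises it (3 to 8 N). Let go below about q = 0.85 it falls back, beyond that it falls on to the backstop and stays.
- bar (a point): Centre of the rubber cross bar at the arm's free end (moves with it), 165 mm from the hinge axis: a cylinder 22 mm in diameter, 90 mm long, parallel to the dock's y. 163 mm over the bench when the arm is down, 245 mm when upright.
- leg_end (a point): Lower end of the arm's leg (moves with it): a rod 12 mm thick with a foot 26 mm across, hung from the beam 110 mm from the hinge. With the arm down it bars the lane at dock x = 10 mm, 22 mm over the bench. It swings out and up with the arm, as far as dock x = -20 mm; with the arm raised it sticks out level toward -x, about 175 mm over the bench, to dock x = 35 mm.
- tray: Small open blue tray of screws, 76 mm long, 50 wide, 30 high, 0.10 to 0.21 kg, standing in the lane before the leg, length along the lane, 3 mm play to each rail. Origin: centre of its underside; its own y axis is its length. Fully home, its front end touches the stop and its origin is at dock x = 7 mm.
- cloth_tape: Bystander beside the dock: roll of black cloth tape, 92 mm across, 48 high; leave alone. Origin: centre of its underside.
- felt_marker: Bystander beside the dock: felt marker, 140 mm long, 14 thick; leave alone. Origin: centre of its underside.
- drill_bits: Bystander beside the dock: wooden block with drill bits, 70 x 26 mm, 69 high with the bits; leave alone. Origin: centre of its underside.
- pink_wax: Bystander beside the dock: block of pink wax, 42 x 60 x 22 mm; leave alone. Origin: centre of its underside.
- allen_key: Bystander beside the dock: hex key, 78 x 31 x 6 mm; leave alone. Origin: centre of its underside.
Not all that is in view belongs to the job. Leave any black or purple look-alike of the tray alone.

How it is judged:
By the outcome, as a careful person would: the job done as asked, in the order asked, and still so for the second after the job is handed in, with the robot touching nothing.
It also fails if it takes over 48 s, if anything falls off the work surface, if the arm or the gripper's body presses on something with over 40 N, if the wrist force passes 120 N, or if a joint passes its speed limit or range.

### The arm

A 6-joint arm with a two-finger parallel gripper is mounted at the origin on a cart in front of the work surface, level with it; the furniture and walls round the work are solid. World frame = base frame: x ahead of the robot, y to its left, z up, the work surface at z = 0. Lengths are in m, angles in rad, forces in N, time in s.
With the tool pointing down it reaches from about 0.35 to 0.85 m from the base axis. Payload 8.1 kg.
Tool frame: the origin (TCP) lies at the centre of the arm's flange, where the gripper is bolted on; the fingertips stand 186 mm ahead of it and the grasp point (between the pads) lies 167 mm ahead of it (robot.grasp_offset is the distance from the TCP to the grasp point, in m); z points along the fingers, y is the line along which they close (so a half turn about z gives the same grasp; the last joint's range is limited). The gripper opens to 93 mm and grips with 3 to 60 N. Pads are 15 mm wide; open, the fingers measure 128 mm over their backs; the gripper's body (75 mm by 188 mm) begins 65 mm behind the grasp point.
Start: joints at [1.054, 0.13, 1.488, -0, 1.523, -0.085], TCP at [0.251, 0.545, 0.405] pointing down, gripper open.
Joint ranges: [-2.96, 2.96], [-0.89, 2.26], [0.02, 2.5], [-1.34, 4.48], [0, 2.73], [-2.66, 2.66]. Speed limits (rad/s): [2.39, 2.39, 2.79, 3.14, 3.14, 3.14].

### API

Orientations are given as a rotation vector (axis times angle).
In Python, from plant import robot gives the robot as it stands.
- The arm moves only by the tool drive_tool, never from a script. Its argument "moves" is one flat list of numbers, 7 for each row, row after row: the finger opening in mm, from 0 to 93, then the shift along the tool's x, y, z in mm, then the turn, a rotation vector about the tool's x, y, z in degrees. A call has 1 to 8 rows; each row shifts and turns the commanded pose from where the row before left it, along the tool's axes as they then stand; what a row does not reach is not made up. A row lasts 1/10 s, in which the tool goes at most 50 mm and 8.59 degrees, less where a joint would pass 70% of its speed; a pose out of reach is approached as far as the arm can. A call is refused whole if a number of a shift passes 50 or a number of a turn 8.59, either way. A call with a gripper value outside its range is refused whole. The fingers move at their own pace and stop on an object; "grip_force" is the grip in N (left out, the last holds). Time passes only in rows, so rows that do not move let the fingers close. It gives the time, the measured TCP pose, the force, the opening and the grip force at its end, in the units of the state.
- robot.read_state(): the state, without advancing time (a new reading comes with each control period).
- robot.read_camera(name): name is "scene" or "side" or "wrist"; returns a dict with "color" (384x512x3 uint8, red, green, blue), "depth" (384x512 float32, m along the optical axis (not along the pixel's ray), 0 where there is no reading), "mtx" (3x3 intrinsics, pixels), "dist_coeffs" ([k1, k2, p1, p2, k3] as OpenCV has them; the pictures are not rectified), "R" (3x3) and "t" (3): a world point X has camera coordinates R X + t. Camera axes: x right, y down, z forward; pixel columns grow to the right and rows downward; lengths in m; the calibration is good to about 2 mm. A picture is of the moment at which its call begins.
- robot.close_job(): hands the job in; it is judged then, once.
The state is a dict: "t": time; "q": joint angles; "dq": joint speeds; "joint_torque": joint torques, N m; "tool_pos": TCP position; "orientation": TCP orientation; "force": force on the tool from outside, world axes, zero at the start; "wrist_torque": the same for the moment, N m; "opening": finger opening in m; "gripper_force": force on a finger pad.
Only numpy, scipy, OpenCV 4.12 (cv2) and the standard library are available. Lean on these libraries where they do the work, as an engineer would, in place of code of your own. Each camera call takes 0.05 s, during which the arm holds its last target. There are 200 camera calls.

## Working session

There is one attempt and no reset: what is moved stays moved. The work goes in short steps, Python scripts to look and compute and a tool call to move; the robot and the scene stay as the last step left them, time stands still between calls to the robot, and variables do not carry over. Pictures are saved under pics/ and viewed, at most 10 in all, crops included, and the job is handed in when it is done.

Besides the shell and the picture viewer there is one more tool, called after "Emit:" in YAML: its name, and indented under it one key for each argument. drive_tool: Moves the arm, as the interface text tells. Its arguments: {"type":"object","properties":{"moves":{"type":"array","items":{"type":"number"}},"grip_force":{"type":"number"}},"required":["moves"]}

```bash
mkdir -p pics; ls; python3 - <<'E'
from plant import robot
import cv2,numpy as np
s=robot.read_state(); print(s['t'],s['tool_pos'],s['orientation'],s['opening'])
ims=[]
for n in ['scene','side']:
    c=robot.read_camera(n); np.savez(f'{n}.npz',**c)
    ims.append(c['color'])
    cv2.imwrite(f'pics/{n}0.png',cv2.resize(c['color'][:,:,::-1],(800,600)))
E
```

```text
pics
0.0 [0.25098842 0.54472832 0.40369781] [-6.72921595e-01 -3.06809963e+00  2.77135390e-03] 0.09306932852811152
```

View pics/scene0.png

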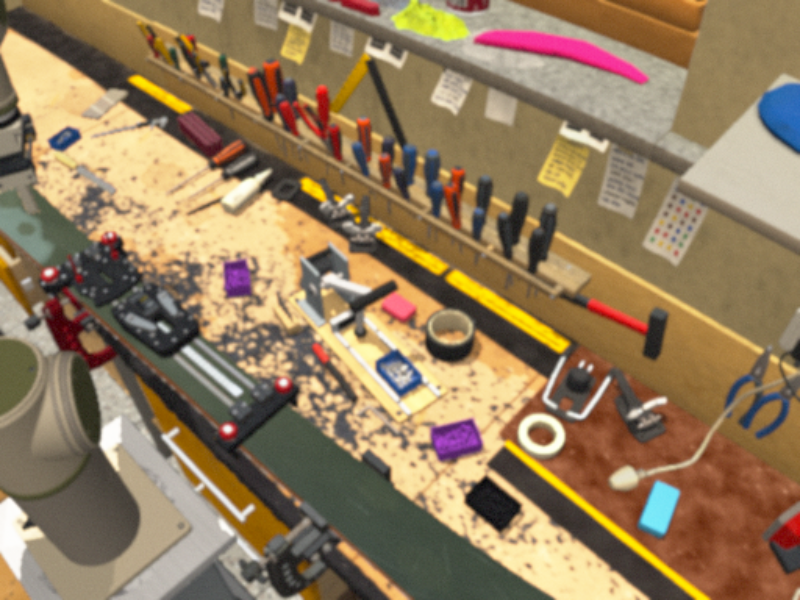

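View pics/side0.png

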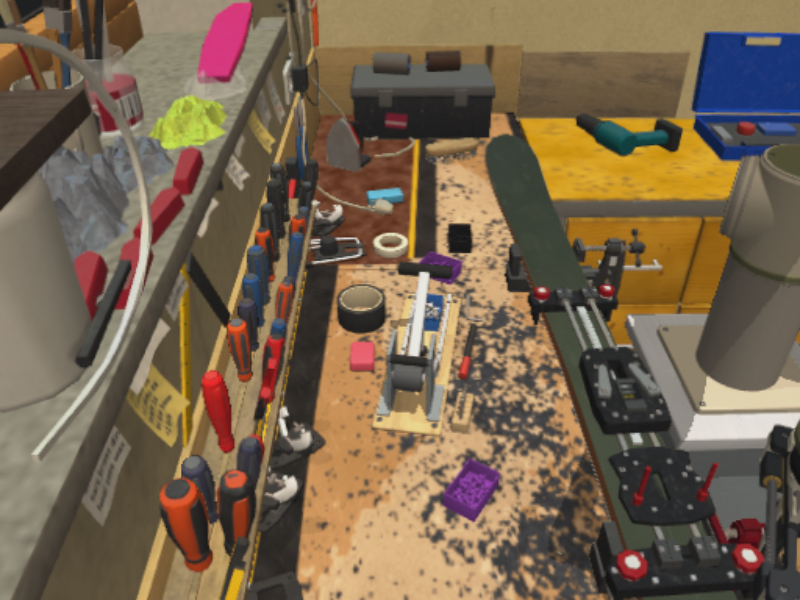

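Scene: the dock runs from about (320,290) at the hinge end to (425,400) at its open end, with the blue tray at (398,370) and the bar at (370,300). Side: the dock spans (440,290) to (405,430), with the bar at (425,268). I'll crop both for detail.

```bash
python3 - <<'E'
import cv2,numpy as np
a=np.load('scene.npz')['color'][140:275,170:305]; b=np.load('side.npz')['color'][150:285,215:320]
f=lambda i,s:cv2.resize(i[:,:,::-1],None,fx=s,fy=s,interpolation=cv2.INTER_CUBIC)
cv2.imwrite('pics/crop1.png',np.hstack([f(a,3.3),f(b,3.3)]))
print(f(a,3.3).shape)
E
```

```text
(446, 446, 3)
```

View pics/crop1.png

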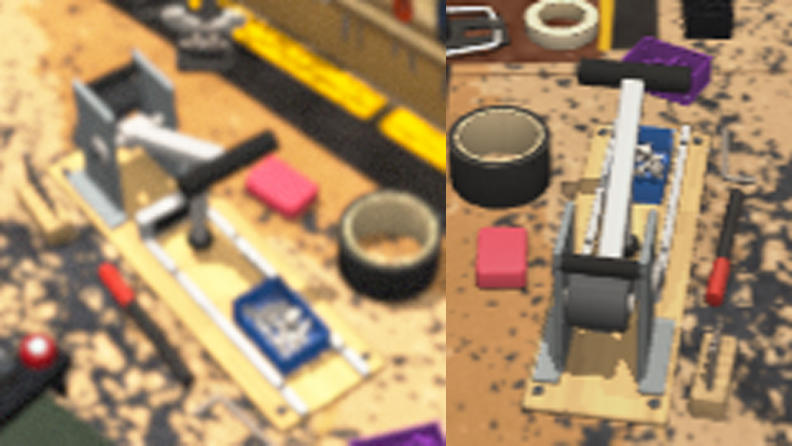

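The crop shows the dock's base corners. In the scene half they are (52,170), (285,425) and (382,362). In the side half, less the 446 offset, they are (79,408), (222,422), (262,138) and (151,128). The tray is at (282,325) in the scene half. Next I fit the dock pose.

```bash
cat > h.py <<'E'
import cv2,numpy as np
from scipy.optimize import least_squares
def proj(c,X): 
    return cv2.projectPoints(np.array(X,float).reshape(-1,3),cv2.Rodrigues(c['R'])[0],c['t'],c['mtx'],c['dist_coeffs'])[0][:,0]
def onplane(c,uv,z):
    p=cv2.undistortPoints(np.array(uv,float).reshape(-1,1,2),c['mtx'],c['dist_coeffs'])[:,0]
    d=np.c_[p,np.ones(len(p))]@c['R']; o=-c['R'].T@c['t']
    return o+d*((z-o[2])/d[:,2])[:,None]
def d2w(p,X):
    X=np.array(X,float).reshape(-1,3); c,s=np.cos(p[2]),np.sin(p[2])
    return np.c_[p[0]+c*X[:,0]-s*X[:,1],p[1]+s*X[:,0]+c*X[:,1],X[:,2]]
E
python3 - <<'E'
from h import *
S=dict(np.load('scene.npz'));D=dict(np.load('side.npz'))
us=lambda p:np.array(p,float)/3.3+[170,140]-.35
ud=lambda p:np.array(p,float)/3.3+[215,150]-.35
L,W=.18,.055
So=us([(52,170),(285,425),(382,362)]);SX=[(L,W,.008),(-L,W,.008),(-L,-W,.008)]
Do=ud([(79,408),(222,422),(262,138),(151,128)]);DX=[(L,-W,.008),(L,W,.008),(-L,W,.008),(-L,-W,.008)]
f=lambda p:np.r_[(proj(S,d2w(p,SX))-So).ravel(),(proj(D,d2w(p,DX))-Do).ravel()]
r=least_squares(f,[.5,.1,1.57],loss='soft_l1');p=r.x
print(p,np.round(f(p),1))
np.save('dock.npy',p)
# bar check
b=[-.165*np.cos(.52)+.105,0,.163]
print('bar',proj(S,d2w(p,[(b[0],.045,.163),(b[0],-.045,.163)])),us([(185,185),(272,140)]))
print(proj(D,d2w(p,[(b[0],-.045,.163),(b[0],.045,.163)])),ud([(134,72),(244,78)]))
# tray rim from scene: top corners
w=onplane(S,us([(235,298),(278,280),(328,325),(290,362)]),.038)
c,s=np.cos(p[2]),np.sin(p[2]);e=w[:,:2]-p[:2]
print('tray dock xy',np.c_[e@[c,s],e@[-s,c]])
print('bar/tray/stop world',d2w(p,[b,(-.18,0,0),(-.06,0,0),(.045,0,0),(.105,0,.08)]))
E
```

```text
[ 0.54906054 -0.03819858  1.40805676] [-2.5 -1.3 -1.3  0.9  1.2 -1.1 -0.8 -0.5  0.5  0.2  0.7 -1.3 -1.  -1.3]
bar [[223.6753543  196.34490321]
 [251.80277287 180.73842933]] [[225.71060606 195.71060606]
 [252.07424242 182.07424242]]
[[255.05319212 171.37952781]
 [289.2032959  174.15784951]] [[255.25606061 171.46818182]
 [288.58939394 173.28636364]]
tray dock xy [[-0.07196683  0.01927821]
 [-0.07870805 -0.02051707]
 [-0.14066025 -0.02416462]
 [-0.15064303  0.02296016]]
bar/tray/stop world [[ 0.54287289 -0.07588414  0.163     ]
 [ 0.51989655 -0.21582026  0.        ]
 [ 0.53933921 -0.09740581  0.        ]
 [ 0.55635154  0.00620684  0.        ]
 [ 0.56607287  0.06541406  0.08      ]]
```

The dock is at (0.549, -0.038), yaw 1.408, with all fit residuals within 2.5 px. The tray centre is near dock x = -0.111. I'll plan the approach with tool x along dock x and the closed fingers behind the bar.

```bash
cat >> h.py <<'E'
from scipy.spatial.transform import Rotation as Ro
P=np.load('dock.npy')
def where():
    from plant import robot
    s=robot.read_state(); R=Ro.from_rotvec(s['orientation']).as_matrix()
    tip=s['tool_pos']+.186*R[:,2]; e=tip[:2]-P[:2]; c,n=np.cos(P[2]),np.sin(P[2])
    Rd=Ro.from_euler('z',P[2])*Ro.from_euler('x',np.pi)
    err=(Ro.from_matrix(R).inv()*Rd).as_rotvec(degrees=True)
    print('t',round(s['t'],2),'tip dock mm',np.round(1e3*np.r_[e@[c,n],e@[-n,c],tip[2]],1),'turn left deg',err.round(2),'F',np.round(s['force'],1))
    return s,R,Rd
E
python3 - <<'E'
from h import *
s,R,Rd=where()
goal=d2w(P,[(-.105,0,.29+.186)])[0]; p=s['tool_pos'].copy(); N=16
rv=(Ro.from_matrix(R).inv()*Rd).as_rotvec()/9.1
step=(goal-p)/N
for i in range(N):
    print(np.round(R.T@step*1e3), np.round(np.degrees(rv),1) if i<9 else 0)
    if i<9: R=R@Ro.from_rotvec(rv).as_matrix()
E
```

```text
t 0.1 tip dock mm [526.7 388.7 217.8] turn left deg [-8.000e-02  5.000e-02  7.458e+01] F [-0.8  0.3 -0.3]
[-34. -32.  -4.] [-0.   0.   8.2]
[-38. -26.  -4.] [-0.   0.   8.2]
[-41. -21.  -4.] [-0.   0.   8.2]
[-44. -15.  -4.] [-0.   0.   8.2]
[-46.  -8.  -4.] [-0.   0.   8.2]
[-46.  -2.  -5.] [-0.   0.   8.2]
[-46.   5.  -5.] [-0.   0.   8.2]
[-45.  12.  -5.] [-0.   0.   8.2]
[-43.  18.  -5.] [-0.   0.   8.2]
[-40.  24.  -5.] 0
[-40.  24.  -5.] 0
[-40.  24.  -5.] 0
[-40.  24.  -5.] 0
[-40.  24.  -5.] 0
[-40.  24.  -5.] 0
[-40.  24.  -5.] 0
```

Emit:
drive_tool:
  moves: [0,-34,-32,-6,0,0,8.2,0,-38,-26,-8,0,0,8.2,0,-41,-21,-8,0,0,8.2,0,-44,-15,-8,0,0,8.2,0,-46,-8,-8,0,0,8.2,0,-46,-2,-8,0,0,8.2,0,-46,5,-8,0,0,8.2,0,-45,12,-8,0,0,8.2]

```text
t: 0.9
tool_pos: [0.3913, 0.1998, 0.4668]
orientation: [-2.234, -2.209, 0.0]
force: [0.3, -0.3, 0.2]
opening: 0.0333
gripper_force: 0.0
```

Emit:
drive_tool:
  moves: [0,-43,18,-5,0,0,8.2,0,-40,24,-5,0,0,0.8,0,-40,24,0,0,0,0,0,-40,24,0,0,0,0,0,-40,24,0,0,0,0,0,-40,24,0,0,0,0,0,-40,24,0,0,0,0,0,0,0,0,0,0,0]

```text
t: 1.7
tool_pos: [0.5135, -0.1061, 0.4752]
orientation: [-2.4, -2.027, 0.003]
force: [-0.6, 0.9, -0.2]
opening: 0.0004
gripper_force: 0.0
```

```bash
python3 -c "
from h import *
where()"
```

```text
t 1.7 tip dock mm [-73.   24.4 289.2] turn left deg [-0.11  0.08 -0.31] F [-0.6  0.9 -0.2]
```

Emit:
drive_tool:
  moves: [0,-32,24,0,0,0,0,0,0,0,40,0,0,0,0,0,0,40,0,0,0,0,0,0,40,0,0,0,0,0,0,22,0,0,0,0,0,0,0,0,0,0]

```text
t: 2.3
tool_pos: [0.5295, -0.1358, 0.33]
orientation: [-2.389, -2.029, 0.006]
force: [-1.0, 0.3, -1.0]
opening: 0.0003
gripper_force: 0.0
```

```bash
python3 - <<'E'
from h import *
where()
from plant import robot
c=robot.read_camera('side'); f=lambda i,s:cv2.resize(i[:,:,::-1],None,fx=s,fy=s,interpolation=cv2.INTER_CUBIC)
d=robot.read_camera('scene')
cv2.imwrite('pics/s1.png',np.hstack([f(c['color'][100:285,200:330],3),f(d['color'][100:285,180:310],3)]))
E
```

```text
t 2.3 tip dock mm [-99.2   5.  144. ] turn left deg [-0.47 -0.1   0.  ] F [-1.   0.3 -1. ]
```

View pics/s1.png

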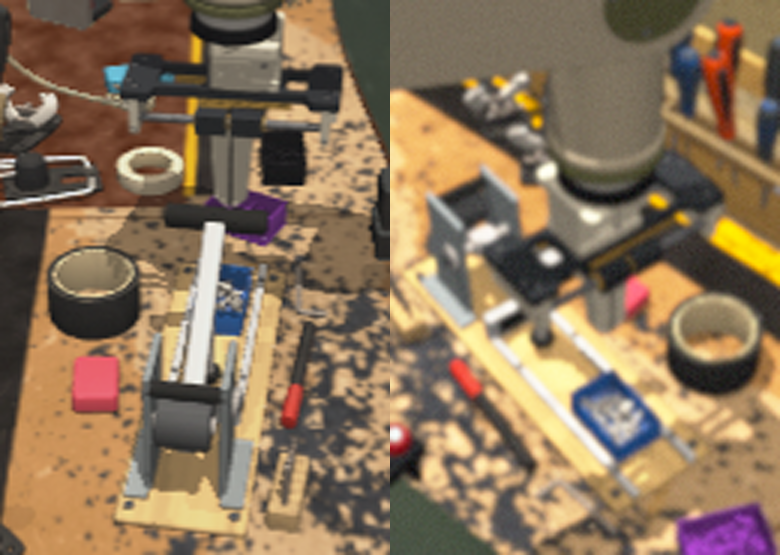

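The fingers are behind the bar (side crop about (233,180)) and clear of everything. Now I push along the bar's arc.

Emit:
drive_tool:
  moves: [0,20,3,0,0,0,0,0,20,2,0,0,0,0,0,10,0,-10,0,0,0,0,9,0,-11,0,0,0,0,12,0,-12,0,0,0,0,11,0,-11,0,0,0,0,14,0,-9,0,0,0,0,14,0,-9,0,0,0]

```text
t: 3.2
tool_pos: [0.5546, -0.0288, 0.4003]
orientation: [2.393, 2.03, 0.005]
force: [0.0, -1.2, 0.1]
opening: 0.0004
gripper_force: 0.7
```

```bash
python3 - <<'E'
from h import *
where()
from plant import robot
c=robot.read_camera('side'); f=lambda i,s:cv2.resize(i[:,:,::-1],None,fx=s,fy=s,interpolation=cv2.INTER_CUBIC)
d=robot.read_camera('scene')
cv2.imwrite('pics/s2.png',np.hstack([f(c['color'][100:285,200:330],3),f(d['color'][100:285,180:310],3)]))
E
```

```text
t 3.2 tip dock mm [ 10.2  -4.8 214.3] turn left deg [ 0.27  0.01 -0.05] F [ 0.  -1.2  0.1]
```

View pics/s2.png

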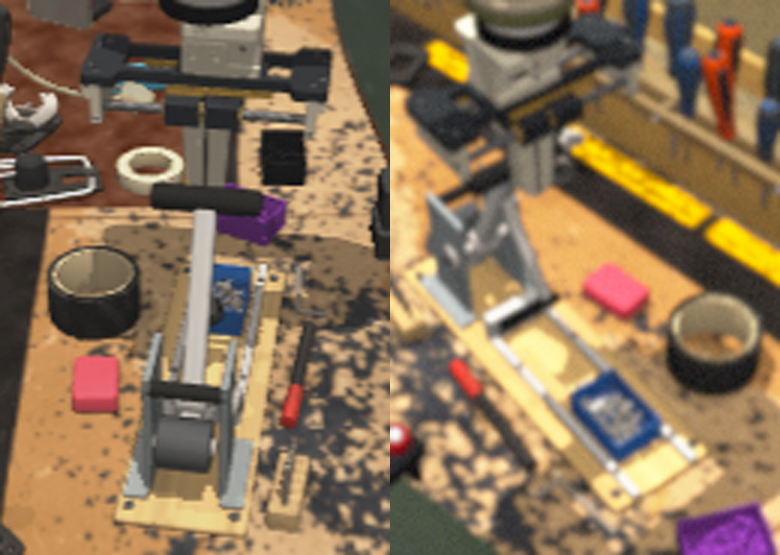

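The arm is rising: in the side crop the bar is at (207,198), with the fingers behind it. I'll keep pushing past balance.

Emit:
drive_tool:
  moves: [0,16,-1,-3,0,0,0,0,15,-1,-3,0,0,0,0,16,-1,-2,0,0,0,0,16,0,0,0,0,0,0,12,0,0,0,0,0,0,12,0,0,0,0,0,0,0,0,0,0,0,0]

```text
t: 4.0
tool_pos: [0.5653, 0.0588, 0.4044]
orientation: [-2.393, -2.035, 0.0]
force: [0.2, -0.1, -0.1]
opening: 0.0005
gripper_force: 0.0
```

Emit:
drive_tool:
  moves: [0,-10,0,0,0,0,0,0,-30,0,-5,0,0,0,0,-40,0,-10,0,0,0,0,-45,0,0,0,0,0,0,-45,0,0,0,0,0,0,-45,0,0,0,0,0,0,-45,0,0,0,0,0,-30,0,0,0,0,0]

```text
invalid input at $.moves: expected a multiple of 7 numbers
```

```bash
python3 - <<'E'
from h import *
where()
from plant import robot
c=robot.read_camera('side'); f=lambda i,s:cv2.resize(i[:,:,::-1],None,fx=s,fy=s,interpolation=cv2.INTER_CUBIC)
d=robot.read_camera('scene')
cv2.imwrite('pics/s3.png',np.hstack([f(c['color'][100:285,200:330],3),f(d['color'][100:285,180:310],3)]))
E
```

```text
t 4.0 tip dock mm [ 9.840e+01 -2.000e-01  2.184e+02] turn left deg [-0.04 -0.02  0.09] F [ 0.2 -0.1 -0.1]
```

View pics/s3.png

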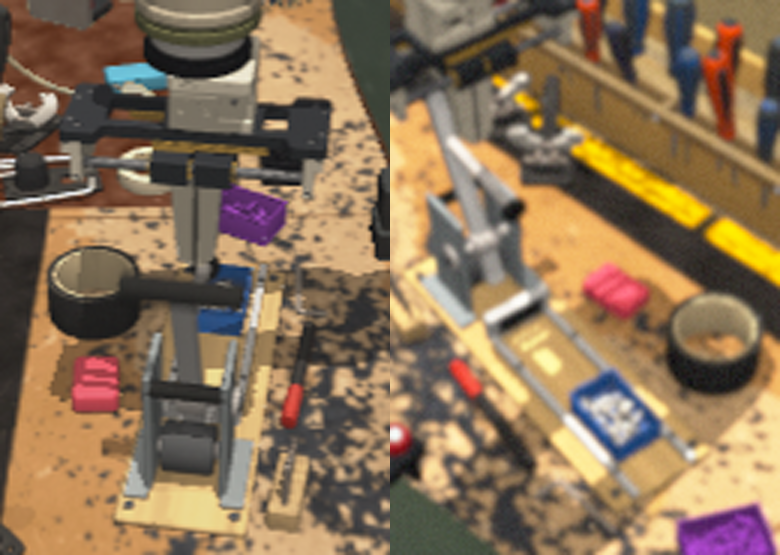

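The arm has gone over and leans on its backstop: the side crop shows the bar at (185,290), clear of the fingers with no force. I'll retreat and go behind the tray.

Emit:
drive_tool:
  moves: [0,-20,0,-5,0,0,0,0,-40,0,-5,0,0,0,0,-45,0,0,0,0,0,0,-45,0,0,0,0,0,0,-45,0,0,0,0,0,0,-45,0,0,0,0,0,0,-45,0,0,0,0,0,0,0,0,0,0,0,0]

```text
t: 4.9
tool_pos: [0.5172, -0.2295, 0.4146]
orientation: [2.401, 2.025, -0.003]
force: [-0.1, 0.7, -0.2]
opening: 0.0007
gripper_force: 0.0
```

```bash
python3 - <<'E'
from h import *
where()
from plant import robot
f=lambda i,s:cv2.resize(i[:,:,::-1],None,fx=s,fy=s,interpolation=cv2.INTER_CUBIC)
c=robot.read_camera('side');d=robot.read_camera('scene'); np.savez('side2.npz',**c)
cv2.imwrite('pics/s4.png',np.hstack([f(c['color'][120:285,210:325],3.4),f(d['color'][120:285,180:300],3.4)]))
E
```

```text
t 4.9 tip dock mm [-194.3    0.5  228.6] turn left deg [-0.02  0.12 -0.38] F [-0.1  0.7 -0.2]
```

View pics/s4.png

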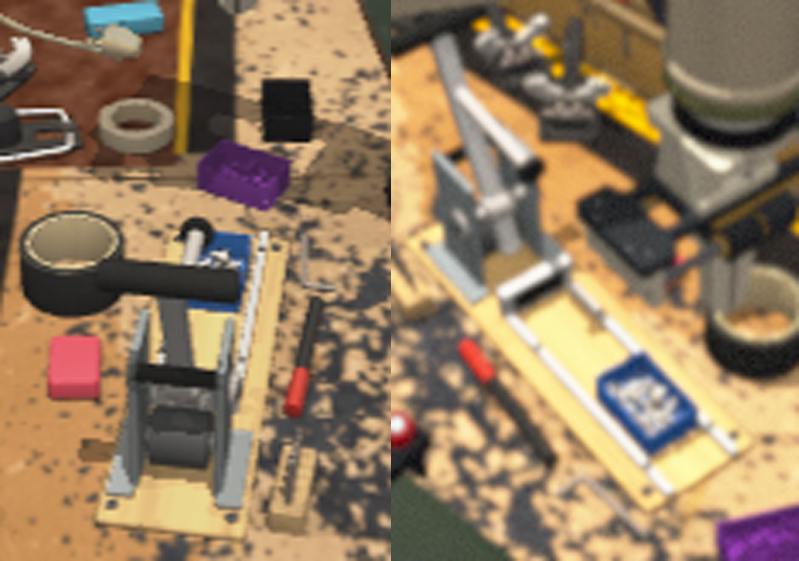

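The arm stays raised, with its leg sticking out level at side crop (195,230). The tray is untouched at scene crop (647,400). I'll lower behind the tray.

Emit:
drive_tool:
  moves: [0,0,0,40,0,0,0,0,0,0,40,0,0,-0.3,0,0,0,40,0,0,0,0,0,0,40,0,0,0,0,0,0,30,0,0,0,0,0,0,16,0,0,0,0,0,0,0,0,0,0]

```text
t: 5.7
tool_pos: [0.5181, -0.2225, 0.2063]
orientation: [-2.385, -2.038, 0.002]
force: [-1.0, 0.5, -0.2]
opening: 0.0008
gripper_force: 0.0
```

```bash
python3 -c "
from h import *
where()"
```

```text
t 5.7 tip dock mm [-186.6    1.5   20.3] turn left deg [-0.25 -0.1   0.35] F [-1.   0.5 -0.2]
```

Emit:
drive_tool:
  moves: [0,16,0,0,0,0,0,0,12,0,0,0,0,0,0,16,0,0,0,0,0,0,20,0,0,0,0,0,0,20,0,0,0,0,0,0,18,0,0,0,0,0,0,14,0,0,0,0,0,0,10,0,0,0,0,0]

```text
t: 6.5
tool_pos: [0.5393, -0.0981, 0.2097]
orientation: [2.387, 2.04, 0.001]
force: [0.7, -1.8, 0.7]
opening: -0.0
gripper_force: 0.7
```

Emit:
drive_tool:
  moves: [0,4,0,0,0,0,0,0,3,0,0,0,0,0]

```text
t: 6.7
tool_pos: [0.54, -0.0925, 0.209]
orientation: [2.389, 2.039, 0.0]
force: [-0.4, -1.7, 2.2]
opening: 0.0005
gripper_force: 0.8
```

```bash
python3 -c "
from h import *
where()"
```

```text
t 6.7 tip dock mm [-55.1   0.   23. ] turn left deg [0.03 0.02 0.31] F [-0.4 -1.7  2.2]
```

Steady push at about 2 N. I'll creep up to the stop, watching the force.

Emit:
drive_tool:
  moves: [0,4,0,1,0,0,0,0,4,0,1,0,0,0,0,2,0,0,0,0,0,0,2,0,0,0,0,0]

```text
t: 7.1
tool_pos: [0.5416, -0.0809, 0.2064]
orientation: [-2.39, -2.039, 0.0]
force: [0.5, -0.4, -0.5]
opening: 0.0004
gripper_force: 0.4
```

Emit:
drive_tool:
  moves: [0,2,0,0,0,0,0,0,1,0,0,0,0,0]

```text
t: 7.3
tool_pos: [0.5419, -0.0783, 0.2065]
orientation: [2.389, 2.039, -0.002]
force: [-1.9, -7.3, -1.3]
opening: 0.0005
gripper_force: 3.9
```

```bash
python3 -c "
from h import *
where()"
```

```text
t 7.3 tip dock mm [-40.9   0.7  20.5] turn left deg [-0.04  0.07  0.28] F [-1.9 -7.3 -1.3]
```

Emit:
drive_tool:
  moves: [0,1,0,0,0,0,0,0,1,0,0,0,0,0,0,0,0,0,0,0,0]

```text
t: 7.6
tool_pos: [0.542, -0.0776, 0.2066]
orientation: [2.389, 2.038, -0.006]
force: [-3.9, -12.1, -0.2]
opening: 0.0002
gripper_force: 6.6
```

The force climbs with hardly any motion, so the tray is against the stop. I'll back away slowly, lift and look.

Emit:
drive_tool:
  moves: [0,-4,0,0,0,0,0,0,-15,0,0,0,0,0,0,-35,0,0,0,0,0,0,-45,0,-5,0,0,0,0,-45,0,-20,0,0,0,0,-15,0,-45,0,0,0,0,0,0,-45,0,0,0,0,0,0,0,0,0,0]

```text
t: 8.4
tool_pos: [0.5192, -0.2356, 0.3298]
orientation: [2.383, 2.03, 0.007]
force: [0.7, 0.0, -0.2]
opening: 0.0006
gripper_force: 0.0
```

```bash
python3 - <<'E'
from h import *
where()
from plant import robot
f=lambda i,s:cv2.resize(i[:,:,::-1],None,fx=s,fy=s,interpolation=cv2.INTER_CUBIC)
c=robot.read_camera('side');d=robot.read_camera('scene'); np.savez('scene3.npz',**d)
cv2.imwrite('pics/s5.png',np.hstack([f(c['color'][120:285,210:325],3.4),f(d['color'][120:285,180:300],3.4)]))
X=[(-.031,.025,.038),(-.031,-.025,.038),(.045,.025,.038),(.045,-.025,.038)]
print((proj(d,d2w(P,X))-[180,120])*3.4+[391,0])
E
```

```text
t 8.4 tip dock mm [-200.4   -4.7  143.8] turn left deg [0.67 0.22 0.19] F [ 0.7  0.  -0.2]
[[562.43631432 345.72774138]
 [611.3625726  316.99231093]
 [510.03465892 290.04199774]
 [558.17149508 263.0974062 ]]
```

View pics/s5.png

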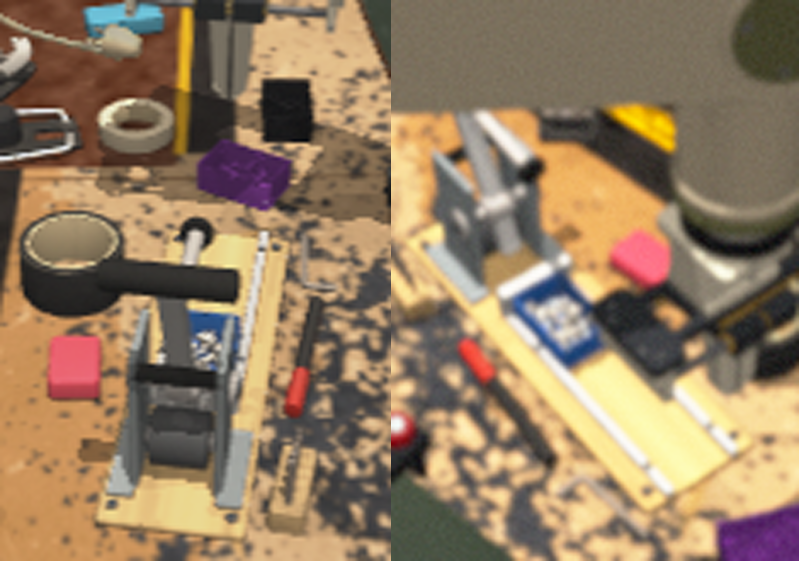

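The tray's front edge meets the stop at scene crop (515,300), the arm is still raised, and the bystanders haven't moved.

```bash
python3 -c "
from plant import robot
print(robot.close_job())"
```

```text
the job is handed in; nothing more can be done
None
```

The arm is raised and resting on its backstop, the tray is fully home against the end stop, the bystanders were left where they stood, and the job was handed in at about 8.5 s with the robot touching nothing.

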